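Switch off the roasting plate and lift the pastry with tongs

ROBOT

A 6-joint arm with a two-finger parallel gripper is mounted at the origin on the work surface. World frame = base frame: x ahead of the robot, y to its left, z up, the work surface at z = 0. Lengths are in m, angles in rad, forces in N, time in s.
With the tool pointing down it reaches from about 0.275 to 0.725 m from the base axis. Payload 5.6 kg.
Tool frame: the origin (TCP) lies between the finger pads; the fingertips stand arm.finger_overhang ahead of it and the grasp point (between the pads) lies 6 mm ahead of it (arm.finger_overhang is the distance from the TCP to the fingertips, in m); z points along the fingers, x is the direction in which the jaws open and shut, and the axes are right-handed (so a half turn about z gives the same grasp; the last joint's range is limited). The gripper opens to 85 mm and grips with 20 to 120 N. Pads are 22 mm wide; open, the fingers measure 114 mm over their backs; the gripper's body (76 mm by 85 mm) begins 54 mm behind the grasp point. The pads swing forward as they close: fully open they stand 13 mm farther back than shut.
Start: joints at [-0.869, 0.255, 0.108, 0, -1.424, -0.285], TCP at [0.223, -0.503, 0.256] pointing down, gripper open.
Joint ranges: [-2.95, 2.95], [-1.21, 1.97], [-1.09, 1.5], [-2.87, 1.71], [-2.94, -0.07], [-3.05, 3.05]. Speed limits (rad/s): [2.57, 2.57, 3.14, 3.14, 3.14, 3.14].

INTERFACE

Orientations are given as a rotation vector (axis times angle).
In Python, from bench import readout, cams, sign_off, nets, arm gives the robot as it stands.
- The arm moves only by the tool jog_arm, never from a script. Its argument "increments" is a list of rows, each an object of numbers: "rx", "ry", "rz": the turn, a rotation vector about the tool's x, y, z in units of 6 degrees (1.0 is 6 degrees); "dx", "dy", "dz": the shift along the tool's x, y, z in units of 40 mm (1.0 is 40 mm); "jaw": the opening, from 0 (shut) to 1 (fully open). A call has 1 to 8 rows; each row is the pose to reach, as a shift and turn from the pose commanded when the call began, along the tool's axes at that moment; what a row does not reach only later rows make up. A row lasts 1/10 s, in which the tool goes at most 50 mm and 8.59 degrees, less where a joint would pass 70% of its speed; a pose out of reach is approached as far as the arm can. A call with a gripper value outside its range is refused whole. The fingers move at their own pace and stop on an object; "grip_force" is the grip in N (left out, the last holds). Time passes only in rows, so rows that repeat a pose let the fingers close. It gives the time, the measured TCP pose, the force and the opening at its end, in the units of the state.
- readout.get_state(): the state, without advancing time (a new reading comes with each control period).
- cams.capture(name): name is "side" or "top" or "wrist"; returns a dict with "color" (384x512x3 uint8, red, green, blue), "fx", "fy", "cx", "cy" (pixels), "k1" (the pictures are not rectified: a ray, as slopes to the right and down, at radius r is drawn at 1 + k1 r^2 times it, then the intrinsics apply), "rvec" (rotation vector, rad) and "tvec" (3), from world to camera coordinates, as OpenCV has them. Camera axes: x right, y down, z forward; pixel columns grow to the right and rows downward; lengths in m; the calibration is good to about 2 mm. A picture is of the moment at which its call begins. There is no depth.
- sign_off(): hands the job in, once; it reports no verdict.
Trained networks look in a picture, given as the dict that the camera call returned (one of the last four; its "shot" number tells which), for a name from the list of things; names that differ only in an ending like _2 or _b are one class to them, and where a whole thing is asked for, a point or a joint stands for the part that bears it (a point fixed in the world has none). Each returns a list of dicts, best first, with "confidence" (0 to 1); they miss things now and then, are a little off and sometimes report something else, mostly with a low value. They report only what shows in the picture. A call takes as long as a camera call. They do not tell look-alikes from the thing itself.
- nets.cut_out(target, picture): "pixels" (384x512 bool, what is visible of it) and "bbox" ([left, top, width, height] in pixels, round what is visible of it).
The state is a dict: "time": time; "q": joint angles; "joint_velocities": joint speeds; "joint_efforts": joint torques, N m; "tool_pos": TCP position; "tool_rot": TCP orientation; "force": force on the tool from outside, world axes, zero at the start; "ft_torque": the same for the moment, N m; "finger_gap": finger opening in m.
Only numpy, scipy, OpenCV 4.12 (cv2) and the standard library are available. Lean on these libraries where they do the work, as an engineer would, in place of code of your own. Each camera call takes 0.05 s, during which the arm holds its last target.

TASK

First switch the electric roasting plate off by turning its knob anticlockwise to the end stop. Then pick up the steel tongs, close them on the small pastry that lies on the round plate and lift it; the program finishes while still holding the tongs, with the pastry pinched in their jaws about 10 cm above the plate. Only the tongs may touch the pastry, and leave the cups and the canister where they stand.

Things in the scene. Friction and masses are not known exactly. Their poses are not given: they have to be found in the camera images.
- heat (a joint): Heat knob on the left end of the roaster: radians, 0 = off (the anticlockwise end stop, seen from above); it grows clockwise, starts between 0.7 and 1.3, stays where it is left and turns easily (0.03 N m).
- heat_grip (a point): Point on the vertical axis of the heat knob at the height to grip it. The knob is a black plastic disc with a raised bar 14 mm thick, 42 mm long and 32 mm high, whose top is 7 mm above this point; this point turns with the knob and its x axis runs along the bar.
- plate_mid (a point): Centre of the top face of the round aluminium plate (176 mm across, flat, no rim) of the roaster, 50 mm above the bench. The roaster is a fixed white enamelled box, 190 x 290 mm and 42 mm high under the plate; this point's y axis runs along the long side towards the knob, which stands 143 mm from the plate's centre.
- tongs_grip (a point): Midway between the two arms of the steel spring tongs where they are to be gripped (near the centre of mass), 33 mm above their underside. x points to the jaws, z up. Arms: upright strips 4 mm thick, from 22 to 44 mm above the underside, free beneath. Outer width here: 54 mm open; 40 mm with the jaws shut on the pastry (faces then parallel). 1 mm of width here makes 2 mm at the jaws.
- tongs_jaw (a point): Point midway between the two jaws of the tongs, 90 mm ahead of tongs_grip, 16 mm above their underside. Same axes as tongs_grip. The jaws are flat upright plates 30 mm long, from the underside to 44 mm above it; the gap between them is 66 mm when open, and 38 mm when the width at tongs_grip is 40 mm.
- tongs: The loose tongs (88 g, 205 mm long), standing upright on their jaws and on the heel, a block 26 mm wide, 44 mm high, 92 mm behind tongs_grip. Origin on the underside, below tongs_grip; same axes. Both arms hinge at the heel, move alike and spring open: at tongs_grip a squeeze of 3 N begins to close them, 5 N holds a width of 40 mm; more squeezes the pastry.
- pastry_center (a point): Centre of the small round baked pastry, a rigid upright cylinder 38 mm across and 32 mm high, about 30 g, loose on the aluminium plate.
- pastry: The same pastry; origin at the centre of its underside.
- roaster: The fixed roaster; origin on the bench below the middle of its box, y axis towards the knob end.
- tray: Fixed square tin tray, 440 mm, origin at the centre of its underside; floor 4 mm thick, rim 16 mm high; a folded fan is clipped to the far rim (up to 52 mm high). The tongs stand on its near half.
- cup0: Small glazed cup, 56 mm across, 45 mm high, on the far part of the tray; origin under its centre. Leave alone.
- cup1: A like cup. Leave alone.
- cup2: A like cup. Leave alone.
- canister: Red plastic canister with a twist cap, 64 mm across, 83 mm high, standing on the bench beyond the roaster; origin under its centre. Leave alone.
Things that resemble listed ones, but are neither listed nor needed, are in the scene too. Leave any yellow look-alike of the tongs alone.

How it is judged:
By the outcome, as a careful person would: the job done as asked, in the order asked, and still so for the second after the job is handed in, while the arm keeps its last pose, push and grip.
It also fails if it takes over 61 s, if anything falls off the work surface, if the arm or the gripper's body presses on something with over 40 N, if the wrist force passes 120 N, or if a joint passes its speed limit or range.

## Working session

There is one attempt and no reset: what is moved stays moved. The work goes in short steps, Python scripts to look and compute and a tool call to move; the robot and the scene stay as the last step left them, time stands still between calls to the robot, and variables do not carry over. Pictures are saved under pics/ and viewed, and the job is handed in when it is done.

Besides the shell and the picture viewer there is one more tool, called after "Call:" as name([rows], argument=value, ...), one row to a line, values as JSON. jog_arm: Moves the arm, as the interface text tells. Its arguments: {"type":"object","properties":{"increments":{"type":"array"},"grip_force":{"type":"number"}},"required":["increments"]}

```bash
ls; mkdir -p pics; python3 - <<'E'
from bench import readout,cams,nets,arm
import cv2,pickle
print(readout.get_state()); print(arm.finger_overhang)
for n in ['side','top','wrist']:
    p=cams.capture(n); cv2.imwrite(f'pics/{n}0.png',p['color'][:,:,::-1]); print(n,{k:p[k] for k in p if k!='color'})
    for t in ['heat','plate_mid','tongs','pastry','roaster','tray','cup0','canister']:
        try: print(t,[(d['bbox'],round(d['confidence'],2)) for d in nets.cut_out(t,p)][:4])
        except Exception as e: print(t,e)
    pickle.dump(p,open(f'{n}0.pkl','wb'))
print(readout.get_state()['time'])
E
```

```text
pics
{'time': 0.0, 'q': array([-8.69371788e-01,  2.55762123e-01,  1.07007060e-01, -5.00325761e-04,
       -1.42388687e+00, -2.84599199e-01]), 'joint_velocities': array([ 8.41091991e-04, -1.72553325e-03,  3.38180693e-04, -1.57806824e-03,
        3.01227401e-05, -5.59054633e-04]), 'joint_efforts': array([-1.55475824e-03, -3.86625624e+01,  2.37941086e+01,  5.36527902e+00,
       -6.10082498e-03, -6.58108959e-06]), 'tool_pos': array([ 0.22255639, -0.50247316,  0.25538486]), 'tool_rot': array([-1.71294908e+00, -2.63157787e+00, -1.57915490e-03]), 'force': array([ 0.11536001, -0.02647115, -0.176702  ]), 'ft_torque': array([0.01776901, 0.03296836, 0.00575388]), 'finger_gap': 0.08521131432077925}
0.025
side {'fx': 485.78706718292824, 'fy': 485.78706718292824, 'cx': 252.61354844983276, 'cy': 190.7451993817873, 'k1': -0.06192336855804882, 'rvec': array([ 0.7258637 , -2.4802458 ,  1.27778386]), 'tvec': array([0.45950819, 0.34373532, 1.0829072 ]), 'shot': 1}
heat [([162.8, 297.1, 19.9, 29.1], 0.82), ([263.6, 187.3, 68.7, 43.6], 0.55)]
plate_mid [([133.5, 249.6, 136.9, 114.4], 0.87)]
tongs [([317.
[... 1001 characters left out ...]
.7], 0.67)]
tray [([212.8, 156.0, 147.7, 143.7], 0.7)]
cup0 [([314.4, 173.9, 14.5, 19.9], 0.8), ([244.9, 171.8, 15.3, 16.7], 0.57), ([128.9, 243.0, 15.6, 14.1], 0.54), ([282.8, 176.5, 18.0, 15.3], 0.53)]
canister [([140.9, 146.5, 24.8, 25.6], 0.94), ([280.0, 178.6, 20.6, 14.8], 0.27)]
wrist {'fx': 302.36854284761046, 'fy': 302.36854284761046, 'cx': 254.52572309287137, 'cy': 193.3376941142263, 'k1': -0.02918940159912225, 'rvec': array([-1.61992402, -2.48669151, -0.35055747]), 'tvec': array([ 0.55022869, -0.03622937,  0.37936305]), 'shot': 3}
heat []
plate_mid []
tongs [([22.6, 280.3, 77.8, 102.8], 0.82)]
pastry []
roaster []
tray [([200.8, 241.7, 253.0, 142.3], 0.65)]
cup0 []
canister []
1.35
```

```bash
python3 - <<'E'
import cv2
for n,(x,y,w,h) in {'side':(110,110,300,260),'top':(60,130,400,170)}.items():
    i=cv2.imread(f'pics/{n}0.png'); s=800/w if 800/w*h<=600 else 600/h
    cv2.imwrite(f'pics/{n}0z.png',cv2.resize(i[y:y+h,x:x+w],None,fx=s,fy=s,interpolation=cv2.INTER_CUBIC)); print(n,s)
E
```

```text
side 2.3076923076923075
top 2.0
```

View pics/wrist0.png

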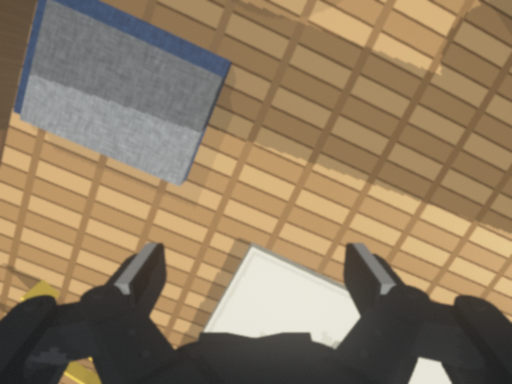

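View pics/side0z.png

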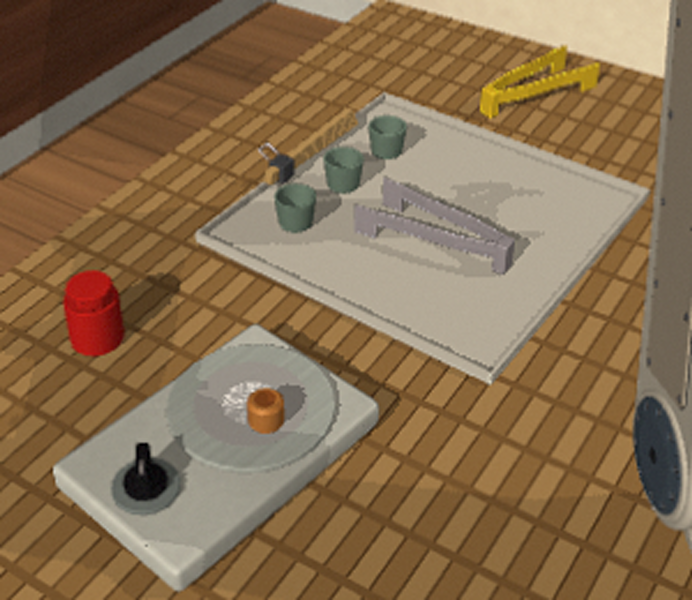

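View pics/top0z.png

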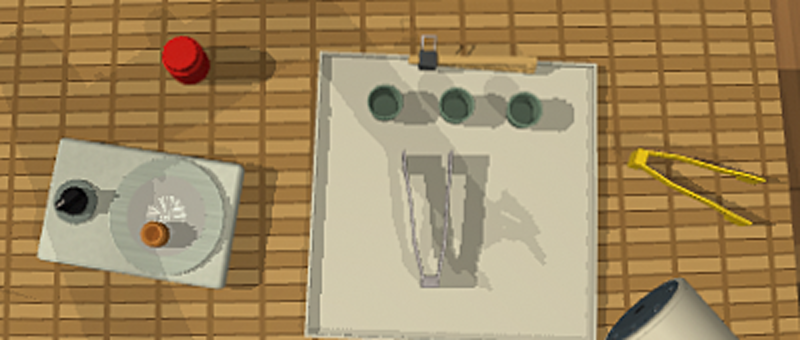

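```bash
cat > h.py <<'E'
import numpy as np,cv2,pickle
def ray(p,uv):
    K=np.array([[p['fx'],0,p['cx']],[0,p['fy'],p['cy']],[0,0,1.]])
    # undistort iteratively via cv2 (k1 on undistorted slopes, same as OpenCV)
    u=cv2.undistortPoints(np.array(uv,float).reshape(-1,1,2),K,np.array([p['k1'],0,0,0,0.])).reshape(-1,2)
    R=cv2.Rodrigues(np.array(p['rvec']))[0]; C=-R.T@p['tvec']
    return C,np.c_[u,np.ones(len(u))]@R
def onz(p,uv,z):
    C,d=ray(p,uv); return C+d*((z-C[2])/d[:,2])[:,None]
def proj(p,X):
    K=np.array([[p['fx'],0,p['cx']],[0,p['fy'],p['cy']],[0,0,1.]])
    return cv2.projectPoints(np.array(X,float).reshape(-1,1,3),np.array(p['rvec']),np.array(p['tvec']),K,np.array([p['k1'],0,0,0,0.]))[0].reshape(-1,2)
E
python3 - <<'E'
from h import *
np.set_printoptions(precision=4,suppress=True)
t=pickle.load(open('top0.pkl','rb'));s=pickle.load(open('side0.pkl','rb'))
Z=lambda a,b:(60+a/2,130+b/2)
S=lambda a,b:(110+a/2.3077,110+b/2.3077)
print('top: pastry top',onz(t,[Z(155,231)],.082),'plate c',onz(t,[Z(169,216)],.05),'knob disc',onz(t,[Z(73,203)],.055))
print('box corners',onz(t,[Z(62,140),Z(243,166),Z(223,287),Z(39,259)],.042))
print('tongs heel mid',onz(t,[Z(429,279)],.048),'jaw tips',onz(t,[Z(406,153),Z(451,153)],.048))
print('yellow',onz(t,[Z(638,158),Z(765,181),Z(750,222)],.044))
print('cups',onz(t,[Z(386,101),Z(456,104),Z(524,108)],.049))
print('side: pastry top',onz(s,[S(266,398)],.082),'knob base',onz(s,[S(147,483)],.055),'plate',onz(s,[S(252,406)],.05))
print('side box',onz(s,[S(256,328),S(378,405),S(178,578),S(56,472)],.042))
print('side tongs heel top',onz(s,[S(505,243)],.048),'tips top',onz(s,[S(386,180),S(357,208)],.048))
print('reach', 0)
E
```

```text
top: pastry top [[0.5003 0.1843 0.082 ]] plate c [[0.5245 0.1714 0.05  ]] knob disc [[0.5451 0.3168 0.055 ]]
box corners [[0.6434 0.3423 0.042 ]
 [0.5991 0.0619 0.042 ]
 [0.4188 0.091  0.042 ]
 [0.4622 0.3716 0.042 ]]
tongs heel mid [[ 0.4254 -0.2136  0.048 ]] jaw tips [[ 0.6138 -0.1841  0.048 ]
 [ 0.6126 -0.252   0.048 ]]
yellow [[ 0.6    -0.5401  0.044 ]
 [ 0.5597 -0.7421  0.044 ]
 [ 0.4969 -0.712   0.044 ]]
cups [[ 0.694  -0.1556  0.049 ]
 [ 0.6876 -0.262   0.049 ]
 [ 0.6798 -0.366   0.049 ]]
side: pastry top [[0.5   0.189 0.082]] knob base [[0.5474 0.3218 0.055 ]] plate [[0.5243 0.1816 0.05  ]]
side box [[0.5954 0.0759 0.042 ]
 [0.4187 0.1033 0.042 ]
 [0.4619 0.3827 0.042 ]
 [0.6398 0.3528 0.042 ]]
side tongs heel top [[ 0.4218 -0.21    0.048 ]] tips top [[ 0.6142 -0.2476  0.048 ]
 [ 0.6141 -0.1734  0.048 ]]
reach 0
```

```bash
cat >> h.py <<'E'
from scipy.spatial.transform import Rotation as Ro
np.set_printoptions(precision=4,suppress=True)
def goal(psi):  # tool down, tool x at world yaw psi(rad)
    x=np.array([np.cos(psi),np.sin(psi),0]);z=np.array([0,0,-1.]);return Ro.from_matrix(np.c_[x,np.cross(z,x),z])
def inc(st,pos,R):
    R0=Ro.from_rotvec(st['tool_rot']); d=R0.inv().apply(np.array(pos)-st['tool_pos'])/.04
    r=(R0.inv()*R).as_rotvec()/np.radians(6); return d,r
def show(st):
    R=Ro.from_rotvec(st['tool_rot']).as_matrix()
    print('t',round(st['time'],2),'pos',st['tool_pos'],'x yaw deg',np.degrees(np.arctan2(R[1,0],R[0,0])).round(2),'z',R[:,2],'q',st['q'],'F',st['force'],'gap',round(st['finger_gap'],4))
E
python3 - <<'E'
from h import *
from bench import readout
s=readout.get_state();show(s)
w=pickle.load(open('wrist0.pkl','rb'))
R=cv2.Rodrigues(w['rvec'])[0];C=-R.T@w['tvec'];Rt=Ro.from_rotvec(s['tool_rot'])
print('cam in tool',Rt.inv().apply(C-s['tool_pos']),'axes', Rt.inv().apply(R))
for psi in (-90,-98+0,90,0,180):
    print(psi,*inc(s,[.5,.3,.27],goal(np.radians(psi))))
E
```

```text
t 1.35 pos [ 0.2227 -0.5029  0.2563] x yaw deg 113.88 z [-0. -0. -1.] q [-0.8694  0.2551  0.1082  0.     -1.4239 -0.2846] F [0.9007 0.5351 0.7764] gap 0.0853
cam in tool [ 0.     -0.0707 -0.1186] axes [[ 1.      0.0008  0.0005]
 [-0.0006  0.9609 -0.2768]
 [-0.0007  0.2768  0.9609]]
-90 [15.5479 14.4654 -0.343 ] [ -0.0002  -0.0001 -26.0202]
-98 [15.5479 14.4654 -0.343 ] [ -0.0002  -0.     -24.6868]
90 [15.5479 14.4654 -0.343 ] [-0.      0.0001  3.9798]
0 [15.5479 14.4654 -0.343 ] [ 0.0001  0.0001 18.9798]
180 [15.5479 14.4654 -0.343 ] [ -0.0001   0.0001 -11.0202]
```

Call:
jog_arm([
  {"dx":14.9,"dy":14.2,"dz":-0.4,"rz":4,"jaw":1},
  {"dx":14.9,"dy":14.2,"dz":-0.4,"rz":4,"jaw":1},
  {"dx":14.9,"dy":14.2,"dz":-0.4,"rz":4,"jaw":1},
  {"dx":14.9,"dy":14.2,"dz":-0.4,"rz":4,"jaw":1},
  {"dx":14.9,"dy":14.2,"dz":-0.4,"rz":4,"jaw":1},
  {"dx":14.9,"dy":14.2,"dz":-0.4,"rz":4,"jaw":1},
  {"dx":14.9,"dy":14.2,"dz":-0.4,"rz":4,"jaw":1},
  {"dx":14.9,"dy":14.2,"dz":-0.4,"rz":4,"jaw":1},
])

```text
schema error: expected keys rx, ry, rz, dx, dy, dz, jaw
```

Call:
jog_arm([
  {"rx":0,"ry":0,"rz":4,"dx":14.9,"dy":14.2,"dz":-0.4,"jaw":1},
  {"rx":0,"ry":0,"rz":4,"dx":14.9,"dy":14.2,"dz":-0.4,"jaw":1},
  {"rx":0,"ry":0,"rz":4,"dx":14.9,"dy":14.2,"dz":-0.4,"jaw":1},
  {"rx":0,"ry":0,"rz":4,"dx":14.9,"dy":14.2,"dz":-0.4,"jaw":1},
  {"rx":0,"ry":0,"rz":4,"dx":14.9,"dy":14.2,"dz":-0.4,"jaw":1},
  {"rx":0,"ry":0,"rz":4,"dx":14.9,"dy":14.2,"dz":-0.4,"jaw":1},
  {"rx":0,"ry":0,"rz":4,"dx":14.9,"dy":14.2,"dz":-0.4,"jaw":1},
  {"rx":0,"ry":0,"rz":4,"dx":14.9,"dy":14.2,"dz":-0.4,"jaw":1},
])

```text
time: 2.15
tool_pos: [0.3533, -0.139, 0.2644]
tool_rot: [2.223, 2.218, 0.002]
force: [1.9, -0.6, -0.5]
finger_gap: 0.0854
```

```bash
cat >> h.py <<'E'
def shot(cam,name):
    from bench import cams,readout
    p=cams.capture(cam); cv2.imwrite(f'pics/{name}.png',p['color'][:,:,::-1]); s=readout.get_state(); pickle.dump((p,s),open(name+'.pkl','wb')); return p,s
E
python3 - <<'E'
from h import *
p,s=shot('wrist','w1');show(s)
print(inc(s,[.5,.25,.27],goal(np.pi/2)))
E
```

```text
t 2.2 pos [ 0.3558 -0.1332  0.2644] x yaw deg 90.24 z [ 0.003   0.0025 -1.    ] q [ 0.0581 -0.0944 -0.2567 -0.0024 -1.4054 -1.6243] F [ 0.8861  4.2091 -0.7475] gap 0.0857
(array([ 9.5639,  3.6457, -0.1061]), array([ 0.0284, -0.0243,  0.0401]))
```

View pics/w1.png

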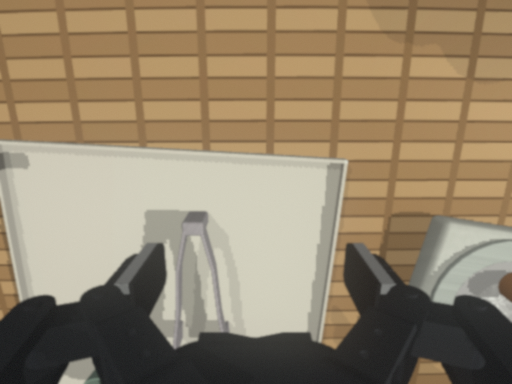

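Call:
jog_arm([
  {"rx":0,"ry":0,"rz":0,"dx":9.6,"dy":5.6,"dz":-0.4,"jaw":1},
  {"rx":0,"ry":0,"rz":0,"dx":9.6,"dy":5.6,"dz":-0.4,"jaw":1},
  {"rx":0,"ry":0,"rz":0,"dx":9.6,"dy":5.6,"dz":-0.4,"jaw":1},
  {"rx":0,"ry":0,"rz":0,"dx":9.6,"dy":5.6,"dz":-0.4,"jaw":1},
  {"rx":0,"ry":0,"rz":0,"dx":9.6,"dy":5.6,"dz":-0.4,"jaw":1},
  {"rx":0,"ry":0,"rz":0,"dx":9.6,"dy":5.6,"dz":-0.4,"jaw":1},
  {"rx":0,"ry":0,"rz":0,"dx":9.6,"dy":5.6,"dz":-0.4,"jaw":1},
  {"rx":0,"ry":0,"rz":0,"dx":9.6,"dy":5.6,"dz":-0.4,"jaw":1},
])

```text
time: 3.0
tool_pos: [0.5561, 0.2059, 0.2785]
tool_rot: [2.223, 2.219, 0.0]
force: [0.6, 0.3, 1.1]
finger_gap: 0.0852
```

Call:
jog_arm([
  {"rx":0,"ry":0,"rz":0,"dx":2,"dy":1,"dz":0,"jaw":1},
  {"rx":0,"ry":0,"rz":0,"dx":0,"dy":0,"dz":0,"jaw":1},
  {"rx":0,"ry":0,"rz":0,"dx":0,"dy":0,"dz":0,"jaw":1},
])

```text
time: 3.3
tool_pos: [0.5539, 0.2022, 0.2719]
tool_rot: [-2.222, -2.217, 0.022]
force: [-0.7, -0.6, 1.3]
finger_gap: 0.0853
```

```bash
python3 - <<'E'
from h import *
from bench import nets
p,s=shot('wrist','w2');show(s)
for t in ['heat','pastry','plate_mid']:
    print(t,[(d['bbox'],round(d['confidence'],2)) for d in nets.cut_out(t,p)][:3])
E
```

```text
t 3.35 pos [0.5549 0.203  0.2754] x yaw deg 89.85 z [-0.005 -0.004 -1.   ] q [ 0.6153  0.3379  0.2704  0.0004 -1.5097 -2.1887] F [-0.3256  0.1584  1.0445] gap 0.0849
heat [([340.3, 151.6, 52.2, 41.3], 0.63)]
pastry [([225.9, 108.4, 35.7, 36.6], 0.65)]
plate_mid [([146.4, 48.9, 265.9, 198.7], 0.85)]
```

View pics/w2.png

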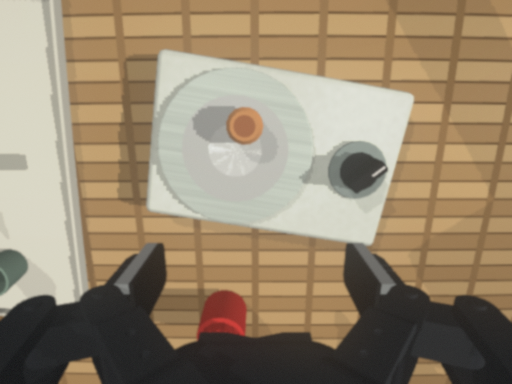

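```bash
python3 - <<'E'
from h import *
p,s=pickle.load(open('w2.pkl','rb'))
i=cv2.imread('pics/w2.png')[120:220,300:420]
cv2.imwrite('pics/w2z.png',cv2.resize(i,None,fx=6,fy=6,interpolation=cv2.INTER_CUBIC))
print('pastry',onz(p,[(245,125)],.082),'plate',onz(p,[(235,146)],.05),'disc',onz(p,[(357,169)],.045))
print(onz(p,[(162,51),(412,96),(371,243),(150,210)],.042))
E
```

```text
pastry [[0.4989 0.1909 0.082 ]] plate [[0.5234 0.1782 0.05  ]] disc [[0.5507 0.3191 0.045 ]]
[[0.4225 0.1011 0.042 ]
 [0.4692 0.3745 0.042 ]
 [0.6457 0.3461 0.042 ]
 [0.602  0.0718 0.042 ]]
```

View pics/w2z.png

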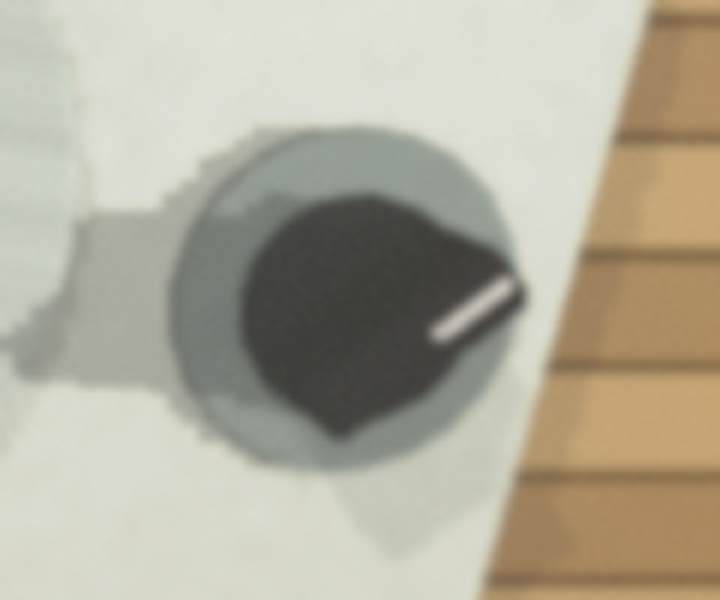

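```bash
python3 - <<'E'
from h import *
from bench import readout
p,s=pickle.load(open('w2.pkl','rb'))
for z in (.06,.07,.08,.09,.1): print(z,onz(p,[(371.7,181)],z), 'len',np.linalg.norm(np.diff(onz(p,[(300+525/6,120+297/6),(300+340/6,120+435/6)],z),axis=0)), np.degrees(np.arctan2(*np.diff(onz(p,[(300+435/6,120+335/6),(300+510/6,120+285/6)],z),axis=0)[0,[1,0]])))
t=pickle.load(open('side0.pkl','rb')); 
for z in (.07,.08,.09):print(z,onz(t,[(110+143/2.3077,110+445/2.3077)],z), proj(t,[[.548,.319,z]]))
show(readout.get_state())
E
python3 - <<'E'
import cv2
i=cv2.imread('pics/side0.png')[285:340,140:210]
cv2.imwrite('pics/side0k.png',cv2.resize(i,None,fx=9,fy=9,interpolation=cv2.INTER_CUBIC))
E
```

```text
0.06 [[0.5615 0.3319 0.06  ]] len 0.041753632667807176 125.98416228683247
0.07 [[0.5592 0.328  0.07  ]] len 0.04049303665380085 125.98416228683249
0.08 [[0.5569 0.3241 0.08  ]] len 0.03923244063979464 125.98416228683277
0.09 [[0.5546 0.3202 0.09  ]] len 0.03797184462578836 125.98416228683247
0.1 [[0.5522 0.3164 0.1   ]] len 0.03671124861178211 125.98416228683274
0.07 [[0.5719 0.2964 0.07  ]] [[173.6363 313.8908]]
0.08 [[0.5653 0.3027 0.08  ]] [[173.1864 310.8718]]
0.09 [[0.5587 0.3089 0.09  ]] [[172.7318 307.8178]]
t 3.5 pos [0.5556 0.204  0.2795] x yaw deg 89.87 z [ 0.002   0.0012 -1.    ] q [ 0.6159  0.3336  0.2745  0.0002 -1.5094 -2.189 ] F [ 0.1005  0.6355 -0.4145] gap 0.0856
```

View pics/side0k.png

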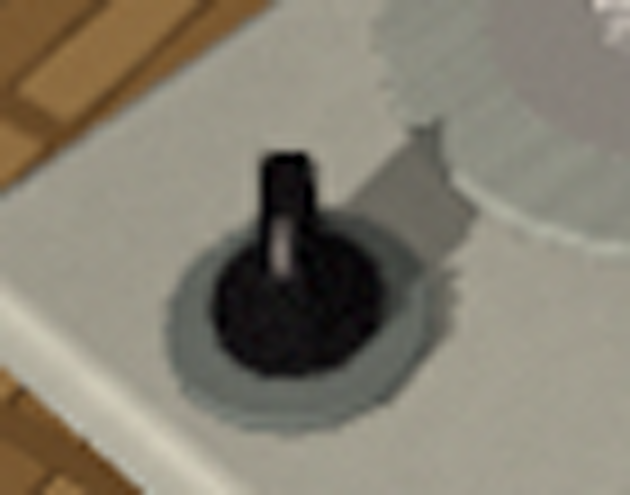

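```bash
python3 - <<'E'
from h import *
from bench import readout
s=readout.get_state();print(inc(s,[.548,.319,.15],goal(np.radians(216))))
E
```

```text
(array([ 2.8699, -0.2035,  3.2398]), array([  0.0233,   0.0145, -21.0219]))
```

Call:
jog_arm([
  {"rx":0,"ry":0,"rz":-21,"dx":2.9,"dy":-0.2,"dz":3.2,"jaw":1},
  {"rx":0,"ry":0,"rz":-21,"dx":2.9,"dy":-0.2,"dz":3.2,"jaw":1},
  {"rx":0,"ry":0,"rz":-21,"dx":2.9,"dy":-0.2,"dz":3.2,"jaw":1},
  {"rx":0,"ry":0,"rz":-21,"dx":2.9,"dy":-0.2,"dz":3.2,"jaw":1},
  {"rx":0,"ry":0,"rz":-21,"dx":2.9,"dy":-0.2,"dz":3.2,"jaw":1},
  {"rx":0,"ry":0,"rz":-21,"dx":2.9,"dy":-0.2,"dz":3.2,"jaw":1},
  {"rx":0,"ry":0,"rz":-21,"dx":2.9,"dy":-0.2,"dz":3.2,"jaw":1},
  {"rx":0,"ry":0,"rz":-21,"dx":2.9,"dy":-0.2,"dz":3.2,"jaw":1},
])

```text
time: 4.3
tool_pos: [0.5478, 0.3206, 0.1519]
tool_rot: [0.572, 3.087, 0.004]
force: [0.1, 0.2, 0.4]
finger_gap: 0.0855
```

```bash
python3 - <<'E'
from h import *
from bench import readout
s=readout.get_state();show(s);print(inc(s,[.548,.319,.15],goal(np.radians(216))))
E
```

```text
t 4.3 pos [0.5478 0.3206 0.1519] x yaw deg 159.0 z [ 0.0022  0.0022 -1.    ] q [ 0.7752  0.4655  0.1496 -0.0001 -1.2519 -1.1416] F [0.0528 0.2168 0.3729] gap 0.0855
(array([-0.0182, -0.0371,  0.0478]), array([ 0.0191,  0.0242, -9.4993]))
```

Call:
jog_arm([
  {"rx":0,"ry":0,"rz":-9.5,"dx":0,"dy":0,"dz":0,"jaw":1},
  {"rx":0,"ry":0,"rz":-9.5,"dx":0,"dy":0,"dz":0,"jaw":1},
  {"rx":0,"ry":0,"rz":-9.5,"dx":0,"dy":0,"dz":0,"jaw":1},
  {"rx":0,"ry":0,"rz":-9.5,"dx":0,"dy":0,"dz":0,"jaw":1},
  {"rx":0,"ry":0,"rz":-9.5,"dx":0,"dy":0,"dz":0,"jaw":1},
  {"rx":0,"ry":0,"rz":-9.5,"dx":0,"dy":0,"dz":0,"jaw":1},
  {"rx":0,"ry":0,"rz":-9.5,"dx":0,"dy":0,"dz":0,"jaw":1},
  {"rx":0,"ry":0,"rz":-9.5,"dx":0,"dy":0,"dz":0,"jaw":1},
])

```text
time: 5.1
tool_pos: [0.5479, 0.3205, 0.1519]
tool_rot: [-0.962, 2.988, 0.002]
force: [1.0, -0.0, -0.1]
finger_gap: 0.0853
```

```bash
python3 - <<'E'
from h import *
p,s=shot('wrist','w3');show(s);print(inc(s,[.548,.319,.086],goal(np.radians(216))))
E
```

```text
t 5.15 pos [0.5478 0.3204 0.1516] x yaw deg -144.49 z [ 0.0017  0.0018 -1.    ] q [ 0.775   0.4657  0.1493 -0.0001 -1.2519 -0.1551] F [0.4225 0.0759 0.3113] gap 0.0853
(array([ 0.0203, -0.0326,  1.6404]), array([ 0.0041,  0.0232, -0.0811]))
```

View pics/w3.png

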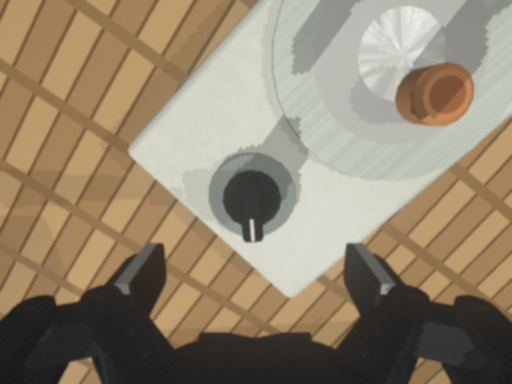

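```bash
python3 - <<'E'
from h import *
p,s=pickle.load(open('w3.pkl','rb'));print(onz(p,[(253,195)],.045),proj(p,[.548,.319,.045]),proj(p,[.548,.319,.087]),onz(p,[(253,240)],.087),onz(p,[(437,94)],.082),onz(p,[(402,54)],.05))
E
```

```text
[[0.5511 0.3179 0.045 ]] [[255.4616 198.285 ]] [[255.5498 217.3801]] [[0.5401 0.3329 0.087 ]] [[0.5044 0.1933 0.082 ]] [[0.5279 0.177  0.05  ]]
```

Call:
jog_arm([
  {"rx":0,"ry":0,"rz":0,"dx":0,"dy":0,"dz":1,"jaw":1},
  {"rx":0,"ry":0,"rz":0,"dx":0,"dy":0,"dz":1.6,"jaw":1},
  {"rx":0,"ry":0,"rz":0,"dx":0,"dy":0,"dz":1.6,"jaw":1},
  {"rx":0,"ry":0,"rz":0,"dx":0,"dy":0,"dz":1.6,"jaw":1},
])

```text
time: 5.55
tool_pos: [0.5481, 0.3202, 0.0874]
tool_rot: [-0.959, 2.99, -0.0]
force: [0.5, 0.1, 0.8]
finger_gap: 0.0854
```

Call:
jog_arm([
  {"rx":0,"ry":0,"rz":0,"dx":0,"dy":0,"dz":0,"jaw":0},
  {"rx":0,"ry":0,"rz":0,"dx":0,"dy":0,"dz":0,"jaw":0},
  {"rx":0,"ry":0,"rz":0,"dx":0,"dy":0,"dz":0,"jaw":0},
  {"rx":0,"ry":0,"rz":0,"dx":0,"dy":0,"dz":0,"jaw":0},
  {"rx":0,"ry":0,"rz":0,"dx":0,"dy":0,"dz":0,"jaw":0},
  {"rx":0,"ry":0,"rz":0,"dx":0,"dy":0,"dz":0,"jaw":0},
  {"rx":0,"ry":0,"rz":0,"dx":0,"dy":0,"dz":0,"jaw":0},
  {"rx":0,"ry":0,"rz":0,"dx":0,"dy":0,"dz":0,"jaw":0},
], grip_force=20)

```text
time: 6.35
tool_pos: [0.5499, 0.3215, 0.0874]
tool_rot: [-0.96, 2.985, 0.002]
force: [7.1, 3.6, -2.2]
finger_gap: 0.0133
```

```bash
python3 - <<'E'
from h import *
from bench import readout
s=readout.get_state();show(s);print(s['ft_torque'])
E
```

```text
t 6.35 pos [0.5499 0.3215 0.0874] x yaw deg -144.34 z [ 0.0053  0.0031 -1.    ] q [ 0.7746  0.5145  0.0564  0.0017 -1.1067 -0.1529] F [ 7.0702  3.622  -2.1563] gap 0.0133
[ 0.9013 -2.2    -0.0016]
```

Call:
jog_arm([
  {"rx":0,"ry":0,"rz":0,"dx":-0.05,"dy":0,"dz":0,"jaw":0},
  {"rx":0,"ry":0,"rz":-1,"dx":-0.05,"dy":0,"dz":0,"jaw":0},
  {"rx":0,"ry":0,"rz":-2,"dx":-0.05,"dy":0,"dz":0,"jaw":0},
  {"rx":0,"ry":0,"rz":-3,"dx":-0.05,"dy":0,"dz":0,"jaw":0},
  {"rx":0,"ry":0,"rz":-4,"dx":-0.05,"dy":0,"dz":0,"jaw":0},
  {"rx":0,"ry":0,"rz":-5,"dx":-0.05,"dy":0,"dz":0,"jaw":0},
  {"rx":0,"ry":0,"rz":-6,"dx":-0.05,"dy":0,"dz":0,"jaw":0},
  {"rx":0,"ry":0,"rz":-6,"dx":-0.05,"dy":0,"dz":0,"jaw":0},
])

```text
time: 7.15
tool_pos: [0.5491, 0.3202, 0.0873]
tool_rot: [1.842, -2.544, 0.002]
force: [-1.9, -3.7, 5.0]
finger_gap: 0.0135
```

```bash
python3 - <<'E'
from h import *
from bench import readout
s=readout.get_state();show(s);print(s['ft_torque'])
E
```

```text
t 7.15 pos [0.5491 0.3202 0.0873] x yaw deg -108.19 z [-0.     -0.0019 -1.    ] q [ 0.7739  0.5165  0.0598  0.0015 -1.1154  0.4788] F [-1.8747 -3.7324  5.0377] gap 0.0135
[-1.1695  0.5025 -0.0182]
```

Call:
jog_arm([
  {"rx":0,"ry":0,"rz":-0.5,"dx":0,"dy":0,"dz":0,"jaw":0},
  {"rx":0,"ry":0,"rz":-1,"dx":0,"dy":0,"dz":0,"jaw":0},
  {"rx":0,"ry":0,"rz":-1.4,"dx":0,"dy":0,"dz":0,"jaw":0},
  {"rx":0,"ry":0,"rz":-1.4,"dx":0,"dy":0,"dz":0,"jaw":0},
  {"rx":0,"ry":0,"rz":-1.4,"dx":0,"dy":0,"dz":0,"jaw":0},
])

```text
time: 7.65
tool_pos: [0.5491, 0.3198, 0.0873]
tool_rot: [2.019, -2.404, 0.003]
force: [-0.9, -4.5, 5.9]
finger_gap: 0.0139
```

```bash
python3 - <<'E'
from h import *
from bench import readout
s=readout.get_state();show(s);print(s['ft_torque'])
E
```

```text
t 7.65 pos [0.5491 0.3198 0.0873] x yaw deg -99.96 z [-0.0004 -0.0025 -1.    ] q [ 0.7736  0.5164  0.0595  0.0017 -1.1159  0.6225] F [-0.8757 -4.5123  5.9265] gap 0.0139
[-1.5672  0.5815 -0.0605]
```

Call:
jog_arm([
  {"rx":0,"ry":0,"rz":-0.4,"dx":0,"dy":0,"dz":0,"jaw":0},
  {"rx":0,"ry":0,"rz":-0.7,"dx":0,"dy":0,"dz":0,"jaw":0},
  {"rx":0,"ry":0,"rz":-0.7,"dx":0,"dy":0,"dz":0,"jaw":0},
])

```text
time: 7.95
tool_pos: [0.5488, 0.3198, 0.0874]
tool_rot: [2.104, -2.331, 0.001]
force: [-3.4, -3.5, 7.6]
finger_gap: 0.0134
```

```bash
python3 - <<'E'
from h import *
from bench import readout
s=readout.get_state();show(s);print(s['ft_torque'])
E
```

```text
t 7.95 pos [0.5488 0.3198 0.0874] x yaw deg -95.86 z [-0.001  -0.0017 -1.    ] q [ 0.7734  0.5161  0.0596  0.0006 -1.1162  0.6948] F [-3.4234 -3.4968  7.6077] gap 0.0134
[-1.3547  0.9848 -1.0988]
```

Call:
jog_arm([
  {"rx":0,"ry":0,"rz":0,"dx":0,"dy":0,"dz":0,"jaw":1},
  {"rx":0,"ry":0,"rz":0,"dx":0,"dy":0,"dz":0,"jaw":1},
  {"rx":0,"ry":0,"rz":0,"dx":0,"dy":0,"dz":0,"jaw":1},
  {"rx":0,"ry":0,"rz":0,"dx":0,"dy":0,"dz":0,"jaw":1},
  {"rx":0,"ry":0,"rz":0,"dx":0,"dy":0,"dz":0,"jaw":1},
  {"rx":0,"ry":0,"rz":0,"dx":0,"dy":0,"dz":-1,"jaw":1},
  {"rx":0,"ry":0,"rz":0,"dx":0,"dy":0,"dz":-2,"jaw":1},
  {"rx":0,"ry":0,"rz":0,"dx":0,"dy":0,"dz":-3,"jaw":1},
])

```text
time: 8.75
tool_pos: [0.549, 0.321, 0.2077]
tool_rot: [2.107, -2.33, 0.0]
force: [0.4, 0.1, 0.2]
finger_gap: 0.0853
```

Call:
jog_arm([
  {"rx":0,"ry":0,"rz":0,"dx":0,"dy":0,"dz":-1.6,"jaw":1},
  {"rx":0,"ry":0,"rz":0,"dx":0,"dy":0,"dz":-1.6,"jaw":1},
  {"rx":0,"ry":0,"rz":0,"dx":0,"dy":0,"dz":-1.6,"jaw":1},
  {"rx":0,"ry":0,"rz":0,"dx":0,"dy":0,"dz":-1.6,"jaw":1},
])

```text
time: 9.15
tool_pos: [0.5488, 0.3213, 0.2696]
tool_rot: [2.107, -2.33, -0.001]
force: [-0.2, -0.7, -1.2]
finger_gap: 0.0854
```

```bash
python3 - <<'E'
from h import *
p,s=shot('wrist','w4');show(s);print(s['ft_torque'])
print(inc(s,[.60,-.21,.25],goal(np.radians(90))),inc(s,[.42,-.21,.27],goal(np.radians(-90))))
E
```

```text
t 9.2 pos [0.5486 0.3211 0.2688] x yaw deg -95.76 z [-0.0022 -0.0011 -1.    ] q [ 0.7744  0.4299  0.3912 -0.0008 -1.5345  0.6959] F [ 0.0341 -0.6933 -1.4714] gap 0.0853
[-0.0053  0.0067  0.0367]
(array([13.0807, -2.6111,  0.482 ]), array([-0.0181, -0.0316, 29.0399])) (array([13.533 ,  1.8672, -0.0079]), array([ 0.0207, -0.0119, -0.9601]))
```

View pics/w4.png

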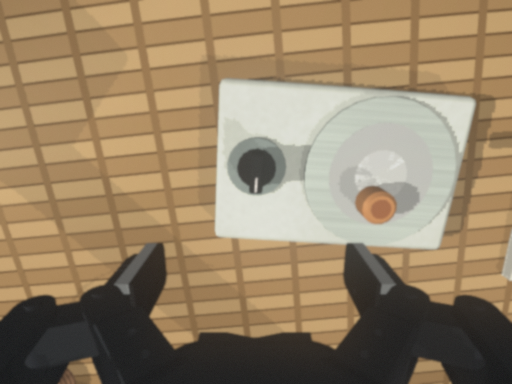

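Call:
jog_arm([
  {"rx":0,"ry":0,"rz":-1,"dx":13.5,"dy":1.9,"dz":0,"jaw":1},
  {"rx":0,"ry":0,"rz":-1,"dx":13.5,"dy":1.9,"dz":0,"jaw":1},
  {"rx":0,"ry":0,"rz":-1,"dx":13.5,"dy":1.9,"dz":0,"jaw":1},
  {"rx":0,"ry":0,"rz":-1,"dx":13.5,"dy":1.9,"dz":0,"jaw":1},
  {"rx":0,"ry":0,"rz":-1,"dx":13.5,"dy":1.9,"dz":0,"jaw":1},
  {"rx":0,"ry":0,"rz":-1,"dx":13.5,"dy":1.9,"dz":0,"jaw":1},
  {"rx":0,"ry":0,"rz":-1,"dx":13.5,"dy":1.9,"dz":0,"jaw":1},
  {"rx":0,"ry":0,"rz":-1,"dx":13.5,"dy":1.9,"dz":0,"jaw":1},
])

```text
time: 10.0
tool_pos: [0.4523, -0.069, 0.269]
tool_rot: [2.225, -2.215, -0.003]
force: [0.6, -1.0, -0.0]
finger_gap: 0.0854
```

```bash
python3 - <<'E'
from h import *
from bench import readout
s=readout.get_state();show(s)
print(inc(s,[.42,-.21,.26],goal(np.radians(-90))))
E
```

```text
t 10.0 pos [ 0.4523 -0.069   0.269 ] x yaw deg -89.73 z [-0.0026 -0.0002 -1.    ] q [ 0.1926  0.0683 -0.0859 -0.0003 -1.4191  1.3829] F [ 0.5873 -1.0115 -0.045 ] gap 0.0854
(array([3.5207, 0.8233, 0.2269]), array([ 0.0244, -0.0022,  0.0444]))
```

Call:
jog_arm([
  {"rx":0,"ry":0,"rz":0,"dx":3.5,"dy":0.8,"dz":0.2,"jaw":1},
  {"rx":0,"ry":0,"rz":0,"dx":3.5,"dy":0.8,"dz":0.2,"jaw":1},
  {"rx":0,"ry":0,"rz":0,"dx":3.5,"dy":0.8,"dz":0.2,"jaw":1},
  {"rx":0,"ry":0,"rz":0,"dx":3.5,"dy":0.8,"dz":0.2,"jaw":1},
  {"rx":0,"ry":0,"rz":0,"dx":3.5,"dy":0.8,"dz":0.2,"jaw":1},
])

```text
time: 10.5
tool_pos: [0.4215, -0.2081, 0.2608]
tool_rot: [2.222, -2.219, -0.004]
force: [-0.4, 0.1, -0.2]
finger_gap: 0.0856
```

```bash
python3 - <<'E'
from h import *
p,s=shot('wrist','w5');show(s)
E
```

```text
t 10.55 pos [ 0.422  -0.2073  0.2612] x yaw deg -89.82 z [-0.0022  0.0007 -1.    ] q [-0.1224  0.096  -0.0748 -0.0004 -1.4022  1.6965] F [-0.0473 -0.0123 -0.1076] gap 0.0852
```

View pics/w5.png

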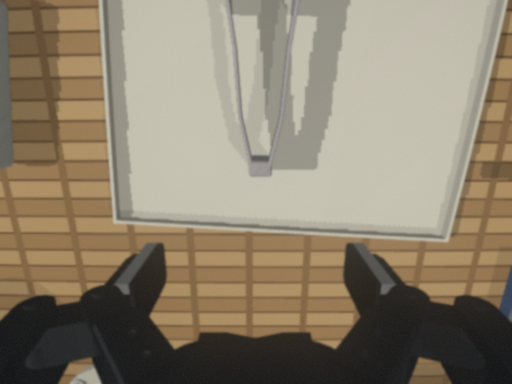

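Call:
jog_arm([
  {"rx":0,"ry":0,"rz":0,"dx":0,"dy":-1.5,"dz":0,"jaw":1},
  {"rx":0,"ry":0,"rz":0,"dx":0,"dy":-2.2,"dz":0,"jaw":1},
  {"rx":0,"ry":0,"rz":0,"dx":0,"dy":-2.2,"dz":0,"jaw":1},
  {"rx":0,"ry":0,"rz":0,"dx":0,"dy":-2.2,"dz":0,"jaw":1},
])

```text
time: 10.95
tool_pos: [0.5112, -0.2055, 0.261]
tool_rot: [2.228, -2.213, -0.003]
force: [-0.3, 0.0, 0.3]
finger_gap: 0.0856
```

```bash
python3 - <<'E'
from h import *
p,s=shot('wrist','w6');show(s)
i=cv2.imread('pics/w6.png')
cv2.imwrite('pics/w6z.png',cv2.resize(i[0:250,160:360],None,fx=2.4,fy=2.4,interpolation=cv2.INTER_CUBIC))
E
```

```text
t 11.0 pos [ 0.5106 -0.2059  0.2617] x yaw deg -89.65 z [-0.0014  0.0002 -1.    ] q [-0.099   0.2556  0.1226 -0.0001 -1.4392  1.6759] F [ 0.2894 -0.8578  0.2154] gap 0.0858
```

View pics/w6z.png

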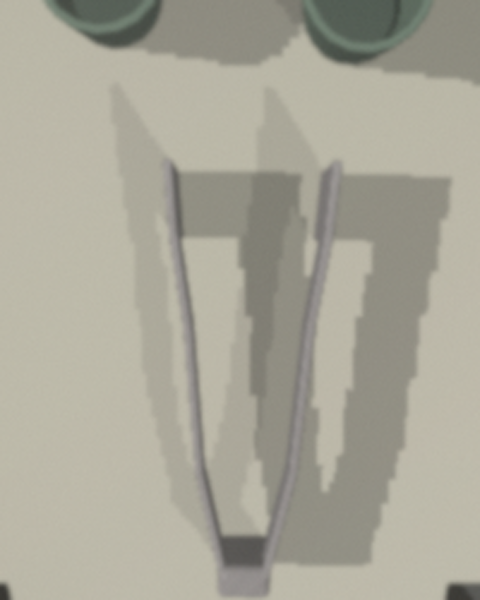

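```bash
python3 - <<'E'
from h import *
p,s=pickle.load(open('w6.pkl','rb'))
q=lambda a,b:(160+a/2.4,b/2.4)
r=onz(p,[q(170,162),q(336,162),q(243,595),q(243,568),q(203,465),q(292,465)],.048);print(r)
m=r[:2].mean(0);print('len',np.linalg.norm(m-r[2]),'yaw',np.degrees(np.arctan2(*(m-r[2])[[1,0]])), 'grip est',m+(r[2]-m)/np.linalg.norm(r[2]-m)*.105)
E
```

```text
[[ 0.6188 -0.1808  0.048 ]
 [ 0.6193 -0.2516  0.048 ]
 [ 0.4163 -0.2144  0.048 ]
 [ 0.4311 -0.2142  0.048 ]
 [ 0.4843 -0.1945  0.048 ]
 [ 0.4846 -0.2369  0.048 ]]
len 0.2028211410178235 yaw -0.5271832033975791 grip est [ 0.5141 -0.2153  0.048 ]
```

Call:
jog_arm([
  {"rx":0,"ry":0,"rz":0.1,"dx":0.24,"dy":-0.1,"dz":1.2,"jaw":1},
  {"rx":0,"ry":0,"rz":0.1,"dx":0.24,"dy":-0.1,"dz":2.4,"jaw":1},
  {"rx":0,"ry":0,"rz":0.1,"dx":0.24,"dy":-0.1,"dz":3.6,"jaw":1},
  {"rx":0,"ry":0,"rz":0.1,"dx":0.24,"dy":-0.1,"dz":4,"jaw":1},
  {"rx":0,"ry":0,"rz":0.1,"dx":0.24,"dy":-0.1,"dz":4,"jaw":1},
])

```text
time: 11.5
tool_pos: [0.512, -0.2158, 0.1]
tool_rot: [2.213, -2.226, -0.007]
force: [-0.8, -0.6, 0.7]
finger_gap: 0.0853
```

```bash
python3 - <<'E'
from h import *
p,s=shot('wrist','w7');show(s)
print(inc(s,[.515,-.2153,.043],goal(np.radians(-90.5))))
E
```

```text
t 11.55 pos [ 0.5137 -0.2163  0.1024] x yaw deg -90.32 z [-0.0013 -0.0002 -1.    ] q [-0.1177  0.3651 -0.1434  0.0004 -1.0636  1.6827] F [-0.015  -0.4384  1.1164] gap 0.085
(array([-0.0262, -0.0333,  1.4852]), array([ 0.0125, -0.0022,  0.0301]))
```

View pics/w7.png

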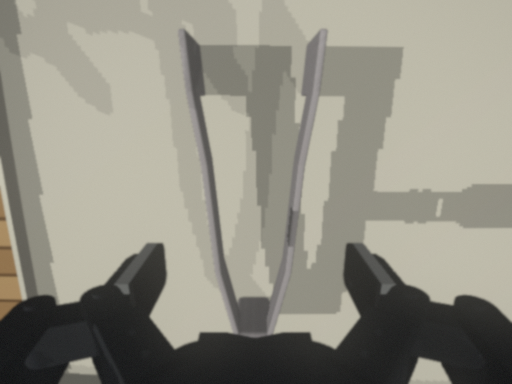

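Call:
jog_arm([
  {"rx":0,"ry":0,"rz":0,"dx":0,"dy":0,"dz":0.9,"jaw":1},
  {"rx":0,"ry":0,"rz":0,"dx":0,"dy":0,"dz":1.5,"jaw":1},
  {"rx":0,"ry":0,"rz":0,"dx":0,"dy":0,"dz":1.5,"jaw":0.9},
  {"rx":0,"ry":0,"rz":0,"dx":0,"dy":0,"dz":1.5,"jaw":0.75},
  {"rx":0,"ry":0,"rz":0,"dx":0,"dy":0,"dz":1.5,"jaw":0.66},
  {"rx":0,"ry":0,"rz":0,"dx":0,"dy":0,"dz":1.5,"jaw":0.6},
  {"rx":0,"ry":0,"rz":0,"dx":0,"dy":0,"dz":1.5,"jaw":0.56},
  {"rx":0,"ry":0,"rz":0,"dx":0,"dy":0,"dz":1.5,"jaw":0.56},
], grip_force=20)

```text
time: 12.35
tool_pos: [0.5168, -0.2174, 0.0458]
tool_rot: [-2.214, 2.226, -0.009]
force: [-1.1, 0.7, 7.8]
finger_gap: 0.0481
```

Call:
jog_arm([
  {"rx":0,"ry":0,"rz":0,"dx":0,"dy":0,"dz":0,"jaw":0.56},
  {"rx":0,"ry":0,"rz":0,"dx":0,"dy":0,"dz":0,"jaw":0.56},
])

```text
time: 12.55
tool_pos: [0.5168, -0.2174, 0.0458]
tool_rot: [-2.214, 2.225, -0.009]
force: [-1.4, 0.3, 8.0]
finger_gap: 0.0481
```

```bash
python3 - <<'E'
from h import *
p,s=shot('wrist','w8');show(s)
E
```

```text
t 12.6 pos [ 0.5168 -0.2174  0.0458] x yaw deg -90.31 z [ 0.006  -0.0022 -1.    ] q [-0.1184  0.4264 -0.2145  0.0018 -0.9237  1.6827] F [-0.6782 -0.036   8.5678] gap 0.0479
```

View pics/w8.png

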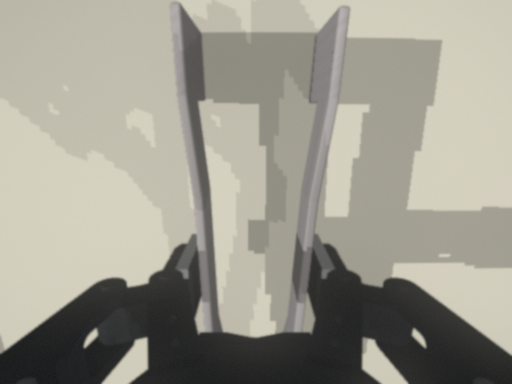

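Call:
jog_arm([
  {"rx":0,"ry":0,"rz":0,"dx":0,"dy":0,"dz":-0.1,"jaw":0.56},
  {"rx":0,"ry":0,"rz":0,"dx":0,"dy":0,"dz":-0.3,"jaw":0.56},
  {"rx":0,"ry":0,"rz":0,"dx":0,"dy":0,"dz":-0.6,"jaw":0.56},
  {"rx":0,"ry":0,"rz":0,"dx":0,"dy":0,"dz":-0.9,"jaw":0.56},
  {"rx":0,"ry":0,"rz":0,"dx":0,"dy":0,"dz":-1.2,"jaw":0.56},
  {"rx":0,"ry":0,"rz":0,"dx":0,"dy":0,"dz":-1.4,"jaw":0.56},
  {"rx":0,"ry":0,"rz":0,"dx":0,"dy":0,"dz":-1.5,"jaw":0.56},
  {"rx":0,"ry":0,"rz":0,"dx":0,"dy":0,"dz":-1.5,"jaw":0.56},
])

```text
time: 13.4
tool_pos: [0.5148, -0.2167, 0.1029]
tool_rot: [-2.214, 2.228, -0.001]
force: [-0.7, -0.3, -1.7]
finger_gap: 0.0478
```

```bash
python3 - <<'E'
from h import *
p,s=shot('wrist','w9');show(s)
p,s=shot('side','s9')
i=cv2.imread('pics/s9.png')
cv2.imwrite('pics/s9z.png',cv2.resize(i[110:250,200:400],None,fx=4,fy=4,interpolation=cv2.INTER_CUBIC))
E
```

```text
t 13.45 pos [ 0.5145 -0.2166  0.1023] x yaw deg -90.37 z [-0.      0.0002 -1.    ] q [-0.1183  0.3659 -0.1422 -0.0002 -1.0627  1.6827] F [-0.391  -0.0386 -1.5761] gap 0.0484
```

View pics/w9.png

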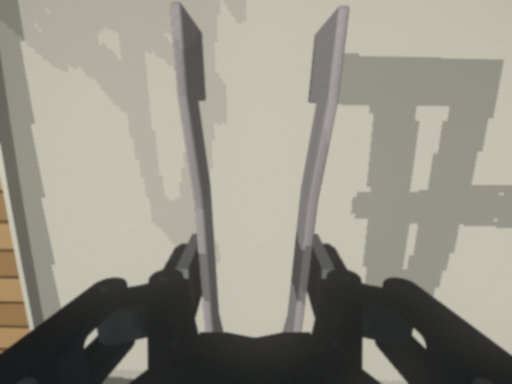

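View pics/s9z.png

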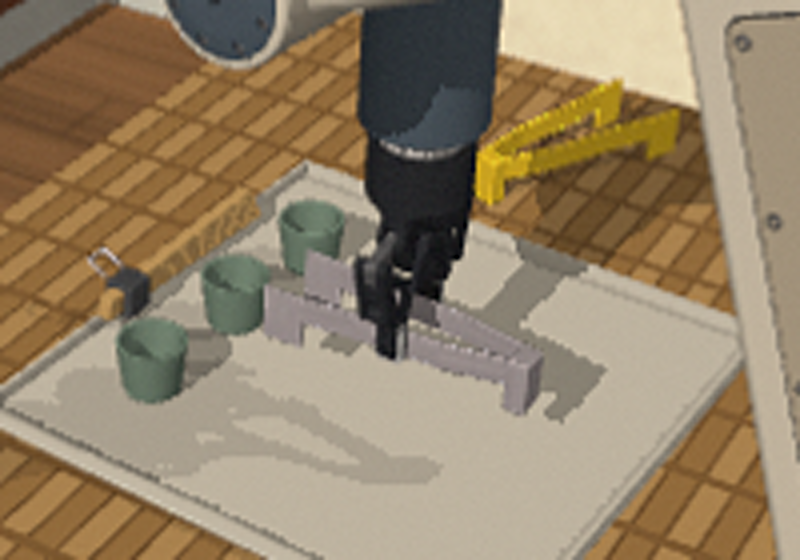

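```bash
python3 - <<'E'
from h import *
from bench import readout
p,s=pickle.load(open('w9.pkl','rb'))
zt=s['tool_pos'][2]+.002
r=onz(p,[(177,5),(344,8),(206,330),(292,330)],zt);print(r)
R=Ro.from_rotvec(s['tool_rot']);tip=r[:2].mean(0);print('tip rel tcp world',tip-s['tool_pos'],'gap outer',np.linalg.norm(r[0]-r[1]))
# pastry estimates
for n,uv in (('w2',(245,125)),('w4',(380,208)),('w3',(446,93))):
    q,_=pickle.load(open(n+'.pkl','rb'));print(n,onz(q,[uv],.082))
for n in ('w2','w3','w4'):
    q,_=pickle.load(open(n+'.pkl','rb'));c=q['color'].astype(int);m=((c[...,0]>c[...,2]+90)&(c[...,1]<150)).astype(np.uint8)
    k,l,st,ce=cv2.connectedComponentsWithStats(m);o=np.argsort(-st[1:,4])[:3]+1;print(n,st[o].tolist())
E
```

```text
[[ 0.6193 -0.1907  0.1043]
 [ 0.618  -0.2486  0.1043]
 [ 0.4848 -0.1938  0.1043]
 [ 0.4845 -0.2341  0.1043]]
tip rel tcp world [ 0.1042 -0.0031  0.002 ] gap outer 0.05791215606276578
w2 [[0.4989 0.1909 0.082 ]]
w4 [[0.5003 0.1902 0.082 ]]
w3 [[0.5003 0.1896 0.082 ]]
w2 [[198, 293, 48, 42, 890], [230, 109, 32, 32, 400], [217, 329, 4, 2, 7]]
w3 [[423, 79, 49, 46, 687], [449, 105, 1, 1, 1], [446, 109, 1, 1, 1]]
w4 [[362, 195, 32, 27, 341]]
```

Call:
jog_arm([
  {"rx":0,"ry":0,"rz":0,"dx":-0.1,"dy":0.1,"dz":-0.3,"jaw":0.56},
  {"rx":0,"ry":0,"rz":0,"dx":-0.4,"dy":0.2,"dz":-0.8,"jaw":0.56},
  {"rx":0,"ry":0,"rz":0,"dx":-0.9,"dy":0.4,"dz":-1.3,"jaw":0.56},
  {"rx":0,"ry":0,"rz":0,"dx":-1.6,"dy":0.6,"dz":-1.7,"jaw":0.56},
  {"rx":0,"ry":0,"rz":0,"dx":-2.4,"dy":0.8,"dz":-2.0,"jaw":0.56},
  {"rx":0,"ry":0,"rz":0,"dx":-3.3,"dy":1.0,"dz":-2.2,"jaw":0.56},
  {"rx":0,"ry":0,"rz":0,"dx":-4.2,"dy":1.2,"dz":-2.4,"jaw":0.56},
  {"rx":0,"ry":0,"rz":0,"dx":-5.1,"dy":1.4,"dz":-2.4,"jaw":0.56},
])

```text
time: 14.3
tool_pos: [0.4597, -0.011, 0.2001]
tool_rot: [-2.213, 2.227, -0.003]
force: [-0.1, -0.3, -1.3]
finger_gap: 0.0479
```

Call:
jog_arm([
  {"rx":0,"ry":0,"rz":0,"dx":-0.9,"dy":0.2,"dz":0,"jaw":0.56},
  {"rx":0,"ry":0,"rz":0,"dx":-1.8,"dy":0.4,"dz":0,"jaw":0.56},
  {"rx":0,"ry":0,"rz":0,"dx":-2.7,"dy":0.6,"dz":0,"jaw":0.56},
  {"rx":0,"ry":0,"rz":0,"dx":-3.5,"dy":0.8,"dz":0,"jaw":0.56},
  {"rx":0,"ry":0,"rz":0,"dx":-4.2,"dy":1.0,"dz":0,"jaw":0.56},
  {"rx":0,"ry":0,"rz":0,"dx":-4.7,"dy":1.1,"dz":0,"jaw":0.56},
  {"rx":0,"ry":0,"rz":0,"dx":-5.0,"dy":1.2,"dz":0,"jaw":0.56},
  {"rx":0,"ry":0,"rz":0,"dx":-5.1,"dy":1.2,"dz":0,"jaw":0.56},
])

```text
time: 15.1
tool_pos: [0.4126, 0.1927, 0.1986]
tool_rot: [-2.216, 2.227, 0.0]
force: [-0.0, -0.6, -0.0]
finger_gap: 0.0479
```

```bash
python3 - <<'E'
from h import *
p,s=shot('wrist','w10');show(s);print(inc(s,[.411,.193,.15],goal(np.radians(-90.3))))
E
```

```text
t 15.15 pos [0.413  0.1926 0.1985] x yaw deg -90.31 z [ 0.0001  0.0001 -1.    ] q [ 0.7821  0.0958 -0.2369  0.0001 -1.2379  0.7834] F [ 0.9189 -0.325  -0.6713] gap 0.0476
(array([-0.0107,  0.0495,  1.213 ]), array([-0.0014,  0.0006, -0.0009]))
```

View pics/w10.png

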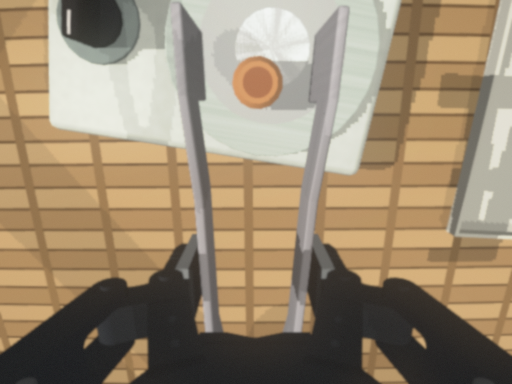

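```bash
python3 - <<'E'
from h import *
p,s=pickle.load(open('w10.pkl','rb'));print(onz(p,[(258.5,81)],.082), onz(p,[(177,5),(344,8)],s['tool_pos'][2]+.002).mean(0)-[.015,0,0])
E
```

```text
[[0.5006 0.1891 0.082 ]] [0.5012 0.1899 0.2005]
```

Call:
jog_arm([
  {"rx":0,"ry":0,"rz":0,"dx":0,"dy":0,"dz":0.2,"jaw":0.56},
  {"rx":0,"ry":0,"rz":0,"dx":0,"dy":0,"dz":0.6,"jaw":0.56},
  {"rx":0,"ry":0,"rz":0,"dx":0,"dy":0,"dz":1.1,"jaw":0.56},
  {"rx":0,"ry":0,"rz":0,"dx":0,"dy":0,"dz":1.6,"jaw":0.56},
  {"rx":0,"ry":0,"rz":0,"dx":0,"dy":0,"dz":2.0,"jaw":0.56},
  {"rx":0,"ry":0,"rz":0,"dx":0,"dy":0,"dz":2.3,"jaw":0.56},
  {"rx":0,"ry":0,"rz":0,"dx":0,"dy":0,"dz":2.5,"jaw":0.56},
  {"rx":0,"ry":0,"rz":0,"dx":0,"dy":0,"dz":2.5,"jaw":0.56},
])

```text
time: 15.95
tool_pos: [0.4126, 0.1908, 0.0972]
tool_rot: [2.211, -2.228, -0.0]
force: [0.3, 0.1, -1.3]
finger_gap: 0.0479
```

```bash
python3 - <<'E'
from h import *
p,s=shot('wrist','w11');show(s)
p,s=shot('side','s11')
i=cv2.imread('pics/s11.png')
cv2.imwrite('pics/s11z.png',cv2.resize(i[210:350,130:330],None,fx=4,fy=4,interpolation=cv2.INTER_CUBIC))
E
```

```text
t 16.0 pos [0.4131 0.1913 0.098 ] x yaw deg -90.41 z [-0.0007 -0.0009 -1.    ] q [ 0.7797  0.1869 -0.4084  0.0002 -0.9766  0.7838] F [ 0.9011  0.1319 -1.3056] gap 0.0475
```

View pics/w11.png

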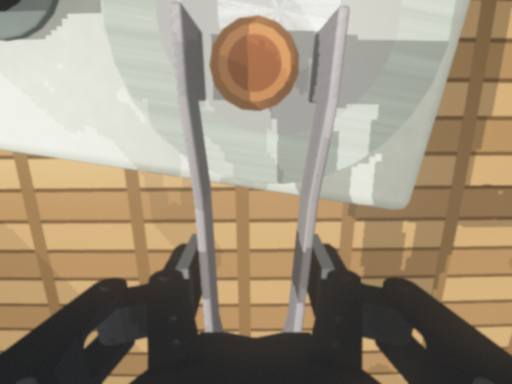

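View pics/s11z.png

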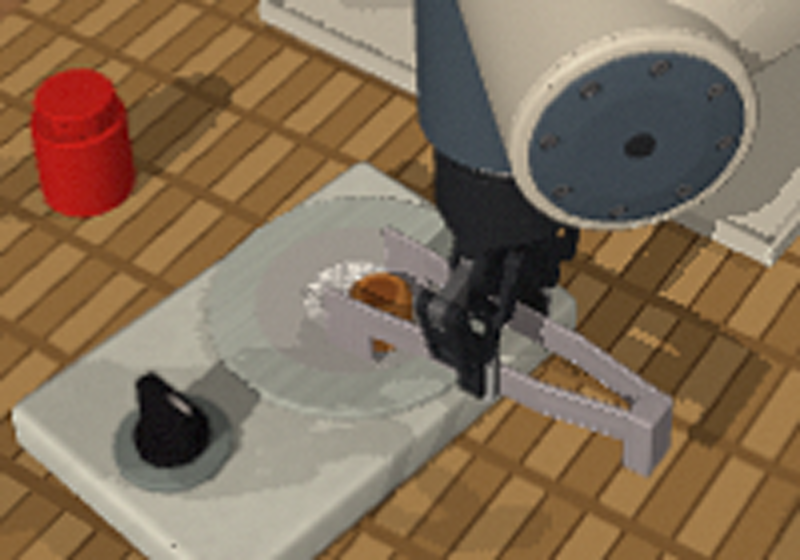

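Call:
jog_arm([
  {"rx":0,"ry":0,"rz":0,"dx":0,"dy":0,"dz":0,"jaw":0.53},
  {"rx":0,"ry":0,"rz":0,"dx":0,"dy":0,"dz":0,"jaw":0.51},
  {"rx":0,"ry":0,"rz":0,"dx":0,"dy":0,"dz":0,"jaw":0.49},
  {"rx":0,"ry":0,"rz":0,"dx":0,"dy":0,"dz":0,"jaw":0.475},
  {"rx":0,"ry":0,"rz":0,"dx":0,"dy":0,"dz":0,"jaw":0.46},
  {"rx":0,"ry":0,"rz":0,"dx":0,"dy":0,"dz":0,"jaw":0.45},
  {"rx":0,"ry":0,"rz":0,"dx":0,"dy":0,"dz":0,"jaw":0.44},
  {"rx":0,"ry":0,"rz":0,"dx":0,"dy":0,"dz":0,"jaw":0.44},
], grip_force=20)

```text
time: 16.85
tool_pos: [0.4131, 0.192, 0.0984]
tool_rot: [-2.214, 2.228, -0.0]
force: [-1.0, -0.1, 0.5]
finger_gap: 0.0389
```

```bash
python3 - <<'E'
from h import *
p,s=shot('wrist','w12');show(s)
E
```

```text
t 16.9 pos [0.4132 0.192  0.0984] x yaw deg -90.36 z [ 0.0001 -0.     -1.    ] q [ 0.7808  0.1864 -0.4078  0.0001 -0.9765  0.7836] F [-0.4381  0.2552  1.0487] gap 0.0394
```

View pics/w12.png

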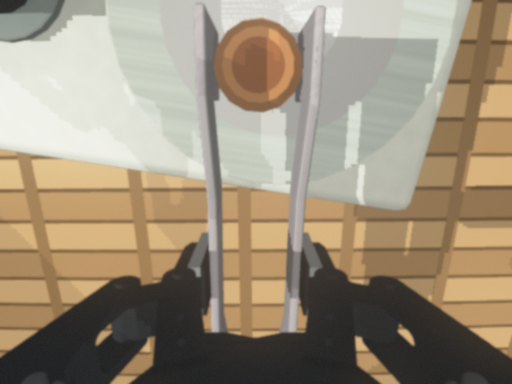

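Call:
jog_arm([
  {"rx":0,"ry":0,"rz":0,"dx":0,"dy":0,"dz":0,"jaw":0.4},
  {"rx":0,"ry":0,"rz":0,"dx":0,"dy":0,"dz":0,"jaw":0.4},
  {"rx":0,"ry":0,"rz":0,"dx":0,"dy":0,"dz":-0.1,"jaw":0.4},
  {"rx":0,"ry":0,"rz":0,"dx":0,"dy":0,"dz":-0.2,"jaw":0.4},
  {"rx":0,"ry":0,"rz":0,"dx":0,"dy":0,"dz":-0.4,"jaw":0.4},
  {"rx":0,"ry":0,"rz":0,"dx":0,"dy":0,"dz":-0.6,"jaw":0.4},
  {"rx":0,"ry":0,"rz":0,"dx":0,"dy":0,"dz":-0.8,"jaw":0.4},
  {"rx":0,"ry":0,"rz":0,"dx":0,"dy":0,"dz":-0.8,"jaw":0.4},
])

```text
time: 17.7
tool_pos: [0.4139, 0.1926, 0.1319]
tool_rot: [-2.213, 2.226, -0.001]
force: [-0.5, -0.3, -1.4]
finger_gap: 0.0393
```

```bash
python3 - <<'E'
from h import *
p,s=shot('wrist','w13');show(s)
E
```

```text
t 17.75 pos [0.4135 0.1923 0.1311] x yaw deg -90.36 z [ 0.0012  0.0012 -1.    ] q [ 0.7808  0.1508 -0.3568 -0.     -1.0615  0.7837] F [-0.0541  0.5762 -0.5916] gap 0.0392
```

View pics/w13.png

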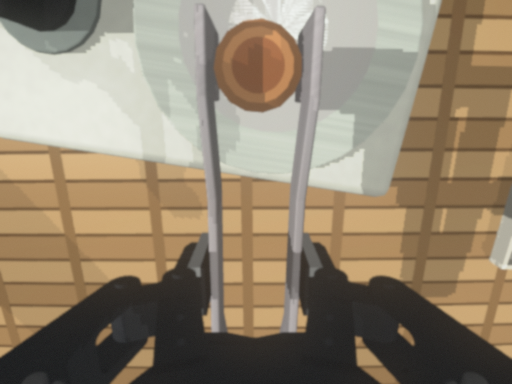

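Call:
jog_arm([
  {"rx":0,"ry":0,"rz":0,"dx":0,"dy":0,"dz":-0.2,"jaw":0.4},
  {"rx":0,"ry":0,"rz":0,"dx":0,"dy":0,"dz":-0.5,"jaw":0.4},
  {"rx":0,"ry":0,"rz":0,"dx":0,"dy":0,"dz":-0.8,"jaw":0.4},
  {"rx":0,"ry":0,"rz":0,"dx":0,"dy":0,"dz":-1.1,"jaw":0.4},
  {"rx":0,"ry":0,"rz":0,"dx":0,"dy":0,"dz":-1.4,"jaw":0.4},
  {"rx":0,"ry":0,"rz":0,"dx":0,"dy":0,"dz":-1.6,"jaw":0.4},
  {"rx":0,"ry":0,"rz":0,"dx":0,"dy":0,"dz":-1.7,"jaw":0.4},
  {"rx":0,"ry":0,"rz":0,"dx":0,"dy":0,"dz":-1.7,"jaw":0.4},
])

```text
time: 18.55
tool_pos: [0.4132, 0.1921, 0.1986]
tool_rot: [-2.214, 2.228, 0.0]
force: [0.9, 0.5, -0.9]
finger_gap: 0.0392
```

Call:
jog_arm([
  {"rx":0,"ry":0,"rz":0,"dx":0,"dy":0,"dz":0,"jaw":0.4},
  {"rx":0,"ry":0,"rz":0,"dx":0,"dy":0,"dz":0,"jaw":0.4},
  {"rx":0,"ry":0,"rz":0,"dx":0,"dy":0,"dz":0,"jaw":0.4},
  {"rx":0,"ry":0,"rz":0,"dx":0,"dy":0,"dz":0,"jaw":0.4},
  {"rx":0,"ry":0,"rz":0,"dx":0,"dy":0,"dz":0,"jaw":0.4},
  {"rx":0,"ry":0,"rz":0,"dx":0,"dy":0,"dz":0,"jaw":0.4},
  {"rx":0,"ry":0,"rz":0,"dx":0,"dy":0,"dz":0,"jaw":0.4},
  {"rx":0,"ry":0,"rz":0,"dx":0,"dy":0,"dz":0,"jaw":0.4},
])

```text
time: 19.35
tool_pos: [0.4131, 0.192, 0.1983]
tool_rot: [-2.214, 2.228, -0.0]
force: [0.1, 0.2, -1.4]
finger_gap: 0.0388
```

```bash
python3 - <<'E'
from h import *
p,s=shot('wrist','w14');show(s)
p,s=shot('side','s14')
a=cv2.resize(cv2.imread('pics/s14.png')[190:350,130:330],None,fx=3,fy=3,interpolation=cv2.INTER_CUBIC)
cv2.imwrite('pics/s14z.png',a)
E
```

```text
t 19.4 pos [0.4131 0.192  0.1983] x yaw deg -90.36 z [-0.     -0.0001 -1.    ] q [ 0.7808  0.0959 -0.2373  0.     -1.2376  0.7837] F [ 0.2169 -0.3113 -1.7517] gap 0.0393
```

View pics/w14.png

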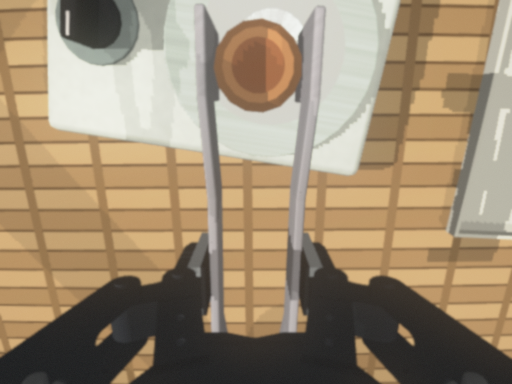

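View pics/s14z.png

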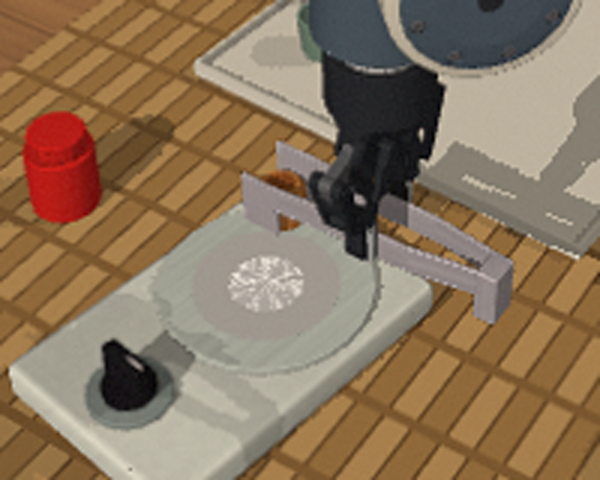

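```bash
python3 - <<'E'
from h import *
A=[]
for n,(x,y,w,h) in {'w4':(225,130,70,80),'w14':(45,0,100,75)}.items():
    A.append(cv2.resize(cv2.imread(f'pics/{n}.png')[y:y+h,x:x+w],(400,int(400*h/w)),interpolation=cv2.INTER_CUBIC))
    p,_=pickle.load(open(n+'.pkl','rb'));c=p['color'][y:y+h,x:x+w].astype(int);
    # stripe: bright pixels surrounded by dark
    g=c.min(2).astype(np.uint8);dark=cv2.morphologyEx((g<75).astype(np.uint8),cv2.MORPH_CLOSE,np.ones((9,9)))
    m=(dark>0)&(g>110);ys,xs=np.nonzero(m);print(n,len(xs),xs.min()+x,xs.max()+x,ys.min()+y,ys.max()+y)
    vx,vy,x0,y0=cv2.fitLine(np.c_[xs+x,ys+y].astype(np.float32),cv2.DIST_L2,0,.01,.01).ravel()
    r=onz(p,[(x0,y0),(x0+8*vx,y0+8*vy)],.087);d=r[1]-r[0];print(np.degrees(np.arctan2(d[1],d[0]))%180)
H=max(a.shape[0] for a in A);cv2.imwrite('pics/k.png',np.hstack([cv2.copyMakeBorder(a,0,H-a.shape[0],0,0,0) for a in A]))
E
```

```text
w4 52 254 257 178 191
171.5222825707991
w14 125 65 69 10 35
171.06285774122506
```

View pics/k.png

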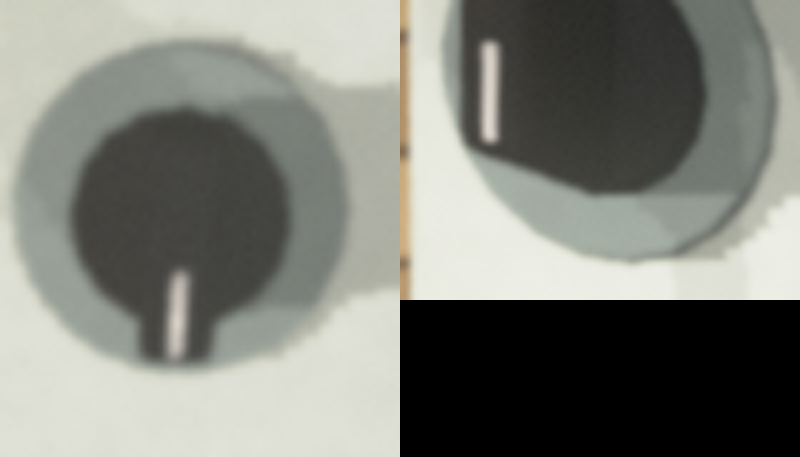

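```bash
python3 - <<'E'
from bench import sign_off,readout
print(sign_off()); s=readout.get_state(); print(s['time'],s['finger_gap'],s['tool_pos'])
E
```

```text
the job is handed in; nothing more can be done
None
the job is handed in; nothing more can be done
```

The roasting plate is switched off, and the job was handed in with the arm still holding the steel tongs and the pastry pinched in their jaws, at about 19.4 s of the 61 s allowed.

- **Knob:** I turned it anticlockwise until it met the end stop; the moment jumped from 0.06 to 1.1 N m against 0.03 N m of friction. Two later pictures both put the bar at about 171°. It started at about 126°, and about 170.5° is square to the roaster's long side.
- **Tongs:** I gripped them at 48 mm width, carried them over the tray rim and lowered them round the pastry. They then closed on it at about 39 mm with a 20 N grip.
- **Pastry:** I lifted it 100 mm by the arm's own reading (TCP from 0.098 to 0.198 m). In the last wrist picture it sits unmoved between the jaws, and the side picture shows the plate empty below. Only the tongs touched it.
- **Rest of the scene:** I kept clear of the cups, canister and yellow tongs. The canister stands as before in the last side picture. I did not re-measure the cups after the move.

No check failed. The only disagreement was in the first position estimates, where the side and top cameras differed by up to about 1 cm. Closer wrist-camera views replaced those before I acted. When the fingers closed on the tongs they briefly pressed them onto the tray with about 8 N, well under the 40 N limit.

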